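Free the seized index pin and index the sample carousel

ROBOT

A 7-joint arm with a two-finger parallel gripper is mounted at the origin on the work surface. World frame = base frame: x ahead of the robot, y to its left, z up, the work surface at z = 0. Lengths are in m, angles in rad, forces in N, time in s.
With the tool pointing down it reaches from about 0.4 to 0.85 m from the base axis. Payload 10.4 kg.
Tool frame: the origin (TCP) lies at the very end of the fingers, on their centre line; the grasp point (between the pads) lies 19 mm behind it (manip.grip_depth is the distance from the TCP to the grasp point, in m); z points along the fingers, y is the direction in which the jaws open and shut (so a half turn about z gives the same grasp; the last joint's range is limited). The gripper opens to 85 mm and grips with 20 to 120 N. Pads are 22 mm wide; open, the fingers measure 114 mm over their backs; the gripper's body (76 mm by 85 mm) begins 54 mm behind the grasp point. The pads swing forward as they close: fully open they stand 13 mm farther back than shut.
Start: joints at [1.271, 0.332, -0.065, 1.46, 0.022, 1.35, -0.088], TCP at [0.171, -0.601, 0.231] pointing down, gripper open.
Joint ranges: [-2.6, 2.6], [-0.5, 2.12], [-1.47, 1.34], [0.16, 2.42], [-1.27, 4.41], [0.06, 2.06], [-2.6, 2.6]. Speed limits (rad/s): [2.22, 2.22, 2.79, 2.79, 3.14, 3.14, 3.14].

INTERFACE

Orientations are given as a unit quaternion [x, y, z, w].
In Python, from workcell import manip gives the robot as it stands.
- The arm moves only by the tool step_arm, never from a script. Its argument "motion" is a list of rows, each a list of 6 numbers: the shift along the tool's x, y, z in mm, then the turn, a rotation vector about the tool's x, y, z in degrees. A call has 1 to 20 rows; each row shifts and turns the pose as measured when the row begins, along the tool's axes as they then stand; what a row does not reach is not made up. A row lasts 1/8 s, in which the tool goes at most 62.5 mm and 10.7 degrees, less where a joint would pass 70% of its speed; a pose out of reach is approached as far as the arm can. A call with a gripper value outside its range is refused whole. "jaw" is the finger opening in mm, from 0 to 85.4, set as the call begins (left out, the last holds). The fingers move at their own pace and stop on an object; "force" is the grip in N (left out, the last holds). Time passes only in rows, so rows that do not move let the fingers close. It gives the time, the measured TCP pose, the force and the opening at its end, in the units of the state.
- manip.get_obs(): the state, without advancing time (a new reading comes with each control period).
- manip.camera(name): name is "scene" or "top" or "wrist"; returns the picture (384x512x3 uint8, blue, green, red); there is no depth.
- manip.camera_info(name): a dict with "camera_matrix" (3x3 intrinsics, pixels), "k1" (the pictures are not rectified: a ray, as slopes to the right and down, at radius r is drawn at 1 + k1 r^2 times it, then the intrinsics apply), "R" (3x3) and "t" (3): a world point X has camera coordinates R X + t. Camera axes: x right, y down, z forward; pixel columns grow to the right and rows downward; lengths in m; the calibration is good to about 2 mm. A picture is of the moment at which its call begins: read the wrist's pose just before it. camera_info takes no time and is no camera call; for the wrist camera it gives the pose at the moment of the call.
- manip.hand_in(): hands the job in, once; it reports no verdict.
The state is a dict: "clock": time; "joint_pos": joint angles; "joint_velocities": joint speeds; "tau": joint torques, N m; "position": TCP position; "ee_rot": TCP orientation; "ft_force": force on the tool from outside, world axes, zero at the start; "torque": the same for the moment, N m; "grip_width": opening from 0.0 (shut) to 1.0 (fully open).
Only numpy, scipy, OpenCV 4.12 (cv2) and the standard library are available. Lean on these libraries where they do the work, as an engineer would, in place of code of your own. Each camera call takes 0.05 s, during which the arm holds its last target.

TASK

The index pin of the sample carousel has seized in its bracket, and a straight pull will not free it: take its sprung T-handle and twist it back and forth while pulling up gently, never drawing the spring right out, until the pin stands clear of the carousel. Then turn the carousel by its post until the tall cell stands at the reading place, right beside the pin, and press the pin fully home in the rim notch to lock it there. Keep the three cells upright in their sockets and do not knock over the beaker or the jar.

Things in the scene. Friction and masses are not known exactly. Their poses are not given: they have to be found in the camera images.
- changer: Sample changer, fixed to the bench: white round base 224 mm across, and a white bracket on its own -x side (64 mm wide, x -170 to -114 mm, 58 mm high, with an overhang to x = -74 mm, underside 42, top 58 mm). Origin on the bench on the carousel's vertical axis; x points from bracket to axis, z up. The index pin's vertical axis is at x = -90 mm, y = 0.
- carousel (a joint): Turn of the aluminium carousel about its vertical axis, rad, anticlockwise from above positive, starts at 0, range +-1.35; light friction (0.06 N m), stays where left. Disc 99 mm in radius, z 18 to 32 mm. Three rim notches 13 mm wide come under the pin at 0, +1.047 and -1.047.
- post_top (a point): Top centre of the upright steel post on the carousel for turning it: 14 mm in diameter, up to 107 mm above the bench, 60 mm from the axis, opposite the middle notch (on the changer's +x side at carousel 0). Free-standing from z = 40 mm up; push it sideways along its arc.
- handle (a point): Centre of the dark steel T-handle of the index pin: a level bar 56 mm long (this point's x), 10 mm thick (y), 20 mm high (z), 90 mm above the bench with the pin home and the handle not drawn out; its top is 10 mm above this point. Below it a stem 10 mm across, free for 17 mm down to the sleeve's flange. It moves only straight up and down and turns with the sleeve.
- pin_tip (a point): Lower end of the index pin (9 mm in diameter, round end). Height 23 mm when fully home in the notch, against a stop; it clears the carousel's rim above 33 mm.
- twist (a joint): Turn of T-handle, pin and brass sleeve together about the pin's axis, rad, anticlockwise from above positive; stops at +-0.6; at 0 the bar points along the changer's x. Starts between -0.45 and 0.45. Turning takes about 0.4 N m, always.
- sleeve (a joint): Lift of the brass sleeve (24 mm flange on the bracket's top) round the pin, m; 0 fully in, starts at 0 to 2 mm, top stop 0.016. The seized part: dry friction of about 60 N holds it against a straight pull, but while it turns, either way, a 13 N pull draws it up roughly 4 mm per radian (harder: faster). The pin draws it up; it stays where left, also when the pin goes down.
- plunger (a joint): Slide of the pin in its sleeve, m: 0 with the pin fully up in the sleeve (as at the start), negative when pushed down; total lift of the pin is sleeve + plunger. Stays where left, about 3 N pushes it down.
- reading_place (a point): The reading place: fixed point on the changer 45 mm from the carousel's axis on the pin's side (-x), at the socket's floor height of 32 mm, in front of the small lens in the bracket.
- cell_tall: The tall cell: glass tube with white cap, 24 mm in diameter, 85 mm high, standing 20 mm deep in one of the two side sockets (left or right of the pin, 60 deg away) with 1.5 mm play all round; its top is 117 mm above the bench. Origin: centre of its underside; z up.
- cell_low_a: A low cell of the same kind, 24 mm in diameter, 48 mm high, in the other side socket. Origin: centre of its underside; z up.
- cell_low_b: A low cell, same, in the socket at the reading place at the start. Origin: centre of its underside; z up.
- beaker: Bystander: open glass beaker, 68 mm in diameter, 80 mm high, beside the changer. Origin: centre of its underside; z up.
- reagent: Bystander: amber glass jar, 52 mm in diameter, 100 mm high, on the changer's other side. Origin: centre of its underside; z up.
- carousel_centre (a point): Centre of the carousel's upper face (32 mm above the bench), turning with it. Inboard of each of the three notches, 45 mm from this axis, is a cell socket: black tube 33 mm outside, 27 mm inside, up to 52 mm above the bench. The pin's round end centres a notch that is within about 4 mm.
- grip (a joint): How far the T-handle is drawn up out of the pin against its spring, m: 0 to 0.016, 2.2 N per mm, so 8 mm is a pull of 18 N. Drawn out past 14.5 mm (32 N) the spring is overstretched. Pressing down acts on the pin directly.
There are look-alikes about, which are no part of the job. What is shaped like the cell_low_a but blue, brown or turquoise is not meant.

How it is judged:
On the way, in this order (a step that is already met when the one before it is completed fails the run):
1. the pin is worked up clear of the carousel: its tip above 33 mm (height (world z) of pin_tip above 0.033 m), for 0.2 s.
2. the tall cell is brought to the reading place, within 9 mm, with the pin still up (horizontal distance between cell_tall and reading_place below 0.009 m and height (world z) of pin_tip above 0.03 m), for 0.1 s.
At the end, for the whole second after the job is handed in: The pin is home in the notch (tip within 3.5 mm of its 23 mm home height), the tall cell's underside centre is within 6 mm (in plan) of the reading place, all three cells stand upright (within 0.2 rad) and seated in their sockets (underside below 38 mm), beaker and jar stand, the carousel is still (height (world z) of pin_tip below 0.0265 m and horizontal distance between cell_tall and reading_place below 0.006 m and angle between each of cell_tall, cell_low_a, cell_low_b, beaker, reagent's own z axis and vertical below 0.2 rad and height (world z) of each of cell_tall, cell_low_a, cell_low_b below 0.038 m and velocity of joint carousel between -0.05 and 0.05 rad/s); the robot touches nothing.
It fails at once if a cell is tipped over or lifted out of its socket (angle between any of cell_tall, cell_low_a, cell_low_b's own z axis and vertical above 0.4 rad or height (world z) of any of cell_tall, cell_low_a, cell_low_b above 0.05 m).
It fails at once if the beaker or the reagent jar is knocked over (angle between any of beaker, reagent's own z axis and vertical above 0.4 rad).
It fails at once if the T-handle's spring is overstretched: drawn out more than 14.5 mm (value of joint grip above 0.0145 m).
It also fails if it takes over 69 s, if anything falls off the work surface, if the arm or the gripper's body presses on something with over 40 N, if the wrist force passes 120 N, or if a joint passes its speed limit or range.

## Working session

There is one attempt and no reset: what is moved stays moved. The work goes in short steps, Python scripts to look and compute and a tool call to move; the robot and the scene stay as the last step left them, time stands still between calls to the robot, and variables do not carry over. Pictures are saved under pics/ and viewed, and the job is handed in when it is done.

Besides the shell and the picture viewer there is one more tool, called after "Emit:" in YAML: its name, and indented under it one key for each argument. step_arm: Moves the arm, as the interface text tells. Its arguments: {"type":"object","properties":{"motion":{"type":"array"},"jaw":{"type":"number"},"force":{"type":"number"}},"required":["motion"]}

```bash
ls; mkdir -p pics
python3 - <<'E'
from workcell import manip
import cv2
print(manip.get_obs())
for n in ["scene","top"]:
    cv2.imwrite(f"pics/{n}0.png",manip.camera(n)); i=manip.camera_info(n); print(n,i)
E
```

```text
pics
{'clock': 0.0, 'joint_pos': array([ 1.27142617,  0.33287403, -0.06469616,  1.46097751,  0.0215757 ,
        1.34990323, -0.0884493 ]), 'joint_velocities': array([ 0.0010819 ,  0.0002165 , -0.00184717, -0.00107224,  0.00032529,
       -0.00202462, -0.00218813]), 'tau': array([ 3.12815409e-04, -6.25457811e+01,  4.91273229e-02, -3.91609311e+01,
        1.61534396e-02,  1.00396411e-02,  2.06857652e-05]), 'position': array([ 0.1706729 , -0.60083551,  0.23049729]), 'ee_rot': array([ 9.90435411e-01,  1.37975209e-01, -1.24585174e-04, -7.23224705e-04]), 'ft_force': array([0.20005306, 0.58137622, 0.23020812]), 'torque': array([ 0.01510432,  0.03250229, -0.01018761]), 'grip_width': 1.0026507741724777}
scene {'camera_matrix': array([[350.96518219,   0.        , 255.3465191 ],
       [  0.        , 350.96518219, 197.46725457],
       [  0.        ,   0.        ,   1.        ]]), 'k1': 0.014287123740906097, 'R': array([[ 0.75425269,  0.65649179,  0.01101884],
       [ 0.35675091, -0.395672  , -0.84626973],
       [-0.55120928,  0.6422322 , -0.53264071]]), 't': array([-0.434397  , -0.08359862,  1.03088099])}
top {'camera_matrix': array([[473.30961175,   0.        , 257.54023067],
       [  0.        , 473.30961175, 190.13284362],
       [  0.        ,   0.        ,   1.        ]]), 'k1': 0.01659803509650112, 'R': array([[-0.02378984, -0.9992034 ,  0.03204082],
       [-0.98760637,  0.01851602, -0.15585512],
       [ 0.1551377 , -0.03535149, -0.98726013]]), 't': array([0.03636133, 0.56942657, 0.84508756])}
```

View pics/scene0.png

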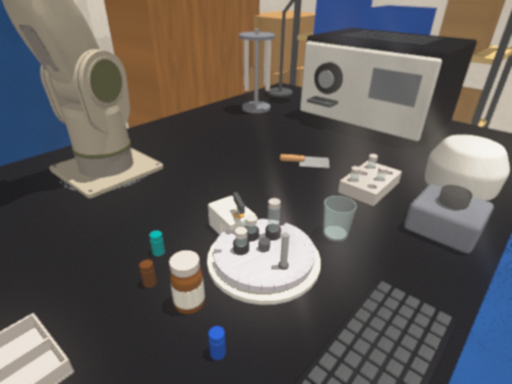

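View pics/top0.png

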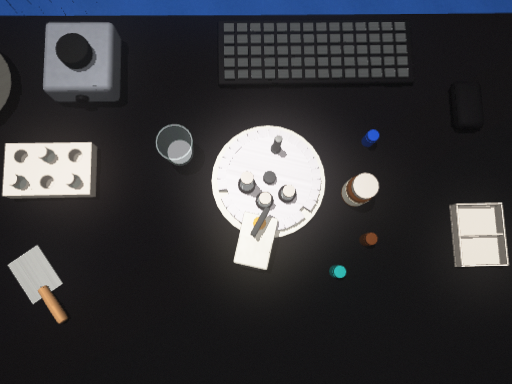

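The scene shows the changer with its bracket toward the robot and the tall cell on the far (+y) side. In the top view the disc is near (268,180), the post near (277,145) and the handle near (261,220). I'll zoom in next.

```bash
cat > h.py <<'E'
import numpy as np, cv2
def und(info,px):
    K=info['camera_matrix'];k=info['k1']
    d=(np.array(px,float)-K[:2,2])/[K[0,0],K[1,1]]
    s=d.copy()
    for _ in range(20): s=d/(1+k*(s@s))
    return s
def ray(info,px):
    s=und(info,px); R=info['R'];t=info['t']
    return -R.T@t, R.T@np.array([s[0],s[1],1.])
def onz(info,px,z):
    o,d=ray(info,px); return o+d*(z-o[2])/d[2]
def tri(i1,p1,i2,p2):
    A=[];b=[]
    for i,p in((i1,p1),(i2,p2)):
        o,d=ray(i,p);d/=np.linalg.norm(d);P=np.eye(3)-np.outer(d,d);A.append(P);b.append(P@o)
    return np.linalg.lstsq(np.vstack(A),np.hstack(b),rcond=None)[0]
def proj(i,X):
    c=i['R']@np.array(X,float)+i['t'];s=c[:2]/c[2];s=s*(1+i['k1']*(s@s));K=i['camera_matrix']
    return K[:2,:2]@s+K[:2,2]
E
python3 - <<'E'
import cv2
a=cv2.imread('pics/top0.png')[115:280,195:335]; cv2.imwrite('pics/tz0.png',cv2.resize(a,None,fx=3.6,fy=3.6,interpolation=cv2.INTER_CUBIC))
a=cv2.imread('pics/scene0.png')[180:310,190:370]; cv2.imwrite('pics/sz0.png',cv2.resize(a,None,fx=4.4,fy=4.4,interpolation=cv2.INTER_CUBIC))
E
```

```text
(no output)
```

View pics/tz0.png

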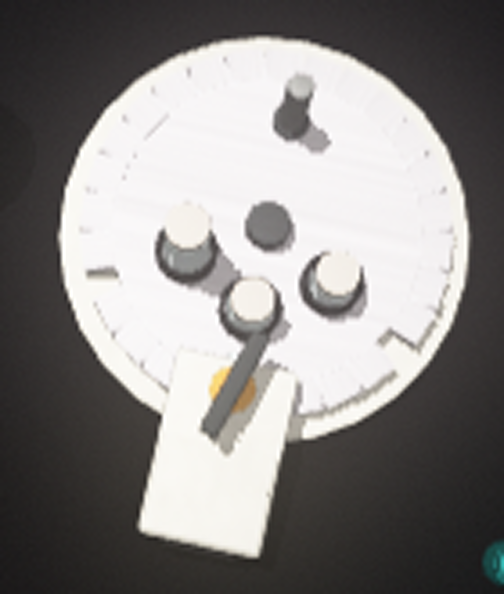

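View pics/sz0.png

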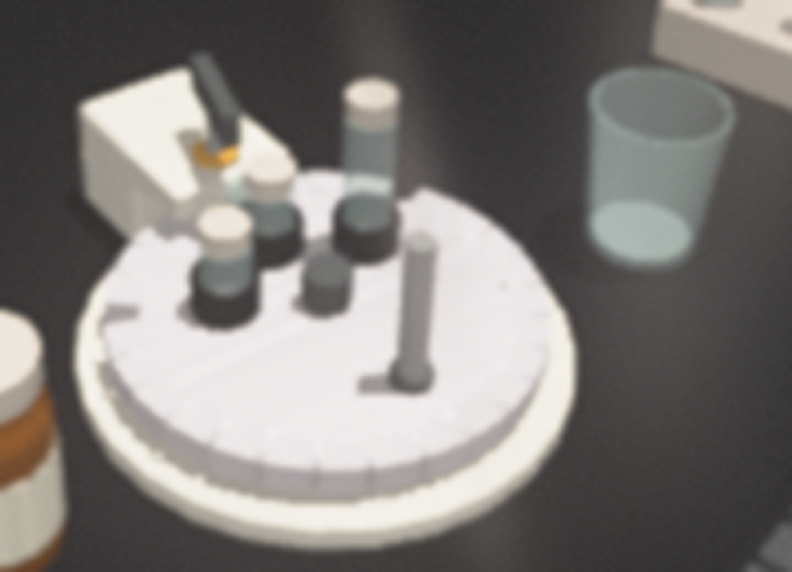

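Run:
```python
from workcell import manip
from h import *
T=manip.camera_info("top");S=manip.camera_info("scene")
pt=lambda u,v:(195+(u+.5)/3.6-.5,115+(v+.5)/3.6-.5)
ps=lambda u,v:(190+(u+.5)/4.4-.5,180+(v+.5)/4.4-.5)
post=onz(T,pt(299,88),.107); print('post',post, tri(T,pt(299,88),S,ps(421,242)))
for n,p,z in [('tall',(187,225),.117),('lowr',(340,274),.080),('lowm',(255,298),.080),('hA',(264,338),.1),('hB',(210,430),.1),('brBL',(140,531),.058),('brBR',(260,557),.058),('brTL',(178,350),.058),('brTR',(300,378),.058),('sleeve',(232,388),.062)]:
    print(n,onz(T,pt(*p),z).round(4))
print(tri(T,pt(187,225),S,ps(372,93)),tri(T,pt(264,338),S,ps(225,135)),tri(T,pt(210,430),S,ps(202,65)))
# white disc base outline
im=cv2.imread('pics/top0.png'); 
g=cv2.cvtColor(im,cv2.COLOR_BGR2GRAY); m=(g>110).astype(np.uint8)
cs,_=cv2.findContours(m,cv2.RETR_EXTERNAL,cv2.CHAIN_APPROX_NONE)
c=max([c for c in cs if cv2.pointPolygonTest(c,(268,165),False)>0],key=cv2.contourArea)[:,0]
for z in (0.009,0.018):
    P=np.array([onz(T,p,z)[:2] for p in c]); P=P[c[:,1]<185]
    A=np.c_[2*P,np.ones(len(P))]; s=np.linalg.lstsq(A,(P**2).sum(1),rcond=None)[0]; print('base c',z,s[:2],np.sqrt(s[2]+s[:2]@s[:2]))
```

```text
post [ 0.65128461 -0.01151204  0.107     ] [ 0.65219854 -0.01127428  0.10532407]
tall [0.5817 0.0452 0.117 ]
lowr [ 0.5622 -0.0314  0.08  ]
lowm [0.5509 0.0116 0.08  ]
hA [0.5284 0.0088 0.1   ]
hB [0.4844 0.036  0.1   ]
brBL [0.4374 0.0711 0.058 ]
brBR [0.4231 0.0114 0.058 ]
brTL [0.528  0.0504 0.058 ]
brTR [ 0.5124 -0.0114  0.058 ]
sleeve [0.5077 0.0235 0.062 ]
[0.58195713 0.04558834 0.11768666] [0.5293729  0.00810608 0.09053524] [0.485552  0.0368613 0.0962123]
base c 0.009 [0.59559152 0.00162865] 0.1108976578220099
base c 0.018 [0.59398001 0.00216137] 0.10980435705798103
```

```bash
cat >> h.py <<'E'
from scipy.spatial.transform import Rotation as Ro
C=np.array([.594,.0025]);YAW=-.224
def chg(x,y): c,s=np.cos(YAW),np.sin(YAW); return C+[c*x-s*y,s*x+c*y]
PIN=chg(-.09,0)
def delta(obs,xyz,yaw):
    """tool x at world yaw, tool z down"""
    R=Ro.from_quat(obs['ee_rot']); G=Ro.from_matrix(np.array([[np.cos(yaw),np.sin(yaw),0],[np.sin(yaw),-np.cos(yaw),0],[0,0,-1.]]))
    return (R.inv().apply(np.array(xyz)-obs['position'])*1000).round(1), np.degrees((R.inv()*G).as_rotvec()).round(1)
E
python3 - <<'E'
from workcell import manip
from h import *
print(PIN,delta(manip.get_obs(),[*PIN,.231],2.587),manip.grip_depth)
E
```

```text
[0.50624849 0.02249183] (array([ 4.931e+02, -5.080e+02,  2.000e-01]), array([-0.000e+00, -1.000e-01, -1.324e+02])) 0.0187
```

Emit:
step_arm:
  motion:
    - [41,-42,0,0,0,0]
    - [41,-42,0,0,0,0]
    - [41,-42,0,0,0,0]
    - [41,-42,0,0,0,0]
    - [41,-42,0,0,0,0]
    - [41,-42,0,0,0,0]
    - [41,-42,0,0,0,0]
    - [41,-42,0,0,0,0]
    - [41,-42,0,0,0,0]
    - [41,-42,0,0,0,0]
    - [41,-42,0,0,0,0]
  jaw: 40
  force: 100

```text
clock: 1.48
position: [0.4841, -0.0186, 0.2278]
ee_rot: [0.991, 0.134, -0.001, -0.001]
ft_force: [2.1, -1.3, 0.4]
grip_width: 0.468
```

Next I'll rotate to the bar.

Emit:
step_arm:
  motion:
    - [0,0,0,0,0,-10]
    - [0,0,0,0,0,-10]
    - [0,0,0,0,0,-10]
    - [0,0,0,0,0,-10]
    - [0,0,0,0,0,-10]
    - [0,0,0,0,0,-10]
    - [0,0,0,0,0,-10]
    - [0,0,0,0,0,-10]
    - [0,0,0,0,0,-10]
    - [0,0,0,0,0,-10]
    - [0,0,0,0,0,-10]
    - [0,0,0,0,0,-10]
    - [0,0,0,0,0,-10]
    - [0,0,0,0,0,0]

```text
clock: 3.22
position: [0.4821, -0.0126, 0.2238]
ee_rot: [0.259, 0.966, 0.001, -0.006]
ft_force: [0.4, -0.6, 0.2]
grip_width: 0.472
```

Run:
```python
from workcell import manip
from h import *
o=manip.get_obs()
print(o['position'],o['joint_pos'],delta(o,[*PIN,.231],2.587))
I=manip.camera_info("wrist"); cv2.imwrite("pics/w1.png",manip.camera("wrist"))
print(I, proj(I,[*PIN,.1]))
```

```text
[ 0.4821042  -0.01259976  0.22381484] [ 0.7231431   0.09077548 -0.81846632  1.79157896  0.06311649  1.29913224
  0.93541567] (array([-3.2, 42.5, -7.3]), array([-0.1, -0.7,  1.7]))
{'camera_matrix': array([[290.3910072 ,   0.        , 254.23585725],
       [  0.        , 290.3910072 , 186.70858141],
       [  0.        ,   0.        ,   1.        ]]), 'k1': -0.04240491174379851, 'R': array([[ 0.50085725,  0.86552834, -0.00164366],
       [ 0.82595781, -0.47738952,  0.29982152],
       [ 0.25871936, -0.15152538, -0.9539939 ]]), 't': array([-0.23031157, -0.44046513,  0.24782114])} [298.3226548 183.5168544]
```

View pics/w1.png

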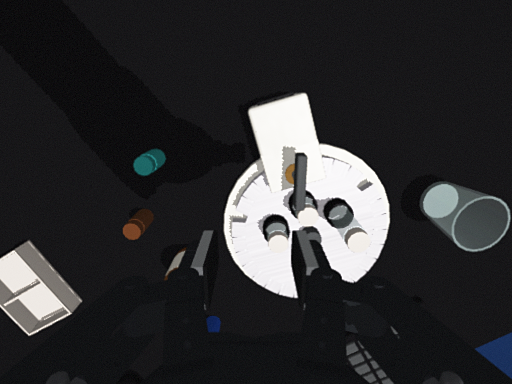

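Run:
```python
from workcell import manip
from h import *
I=manip.camera_info("wrist")
im=cv2.imread('pics/w1.png'); cv2.imwrite('pics/w1z.png',cv2.resize(im[130:260,220:400],None,fx=4.4,fy=4.4,interpolation=cv2.INTER_CUBIC))
```

```text
(no output)
```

View pics/w1z.png

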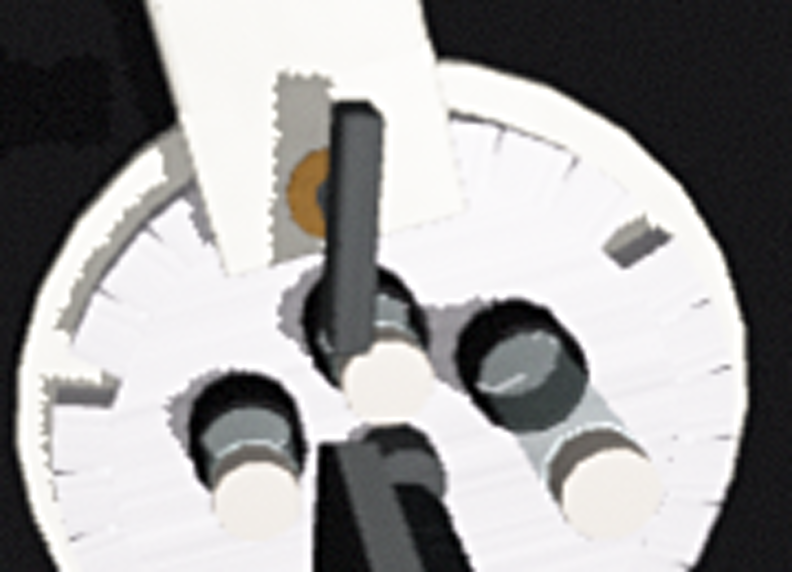

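Run:
```python
from workcell import manip
from h import *
I=manip.camera_info("wrist")
p=lambda u,v:(220+(u+.5)/4.4-.5,130+(v+.5)/4.4-.5)
a=onz(I,p(369,113),.1);b=onz(I,p(361,352),.1);d=b-a
print(a,b,(a+b)/2,np.linalg.norm(d),np.arctan2(d[1],d[0]))
for n,q,z in [('tall',(612,492),.117),('lowr',(258,500),.08),('lowm',(389,383),.08),('brL',(228,275),.058),('brR',(467,205),.058)]: print(n,onz(I,p(*q),z).round(4))
print(chg(-.074,.032),chg(-.074,-.032),chg(-.045,0))
print(delta(manip.get_obs(),[*PIN,.15],2.6),delta(manip.get_obs(),[*PIN,.15],2.5))
```

```text
[0.48426757 0.03943212 0.1       ] [0.53204106 0.01274126 0.1       ] [0.50815432 0.02608669 0.1       ] 0.05472392034372015 -0.5094951241503518
tall [0.5822 0.0463 0.117 ]
lowr [ 0.5634 -0.0292  0.08  ]
lowm [0.5515 0.0139 0.08  ]
brL [ 0.5144 -0.0092  0.058 ]
brR [0.5284 0.052  0.058 ]
[0.52895697 0.05013826] [ 0.51474056 -0.01226281] [0.55012425 0.01249592]
(array([-4.1, 42.6, 73.7]), array([-0.1, -0.7,  0.8])) (array([-4.1, 42.6, 73.7]), array([-0.1, -0.7,  6.6]))
```

Emit:
step_arm:
  motion:
    - [-4,22,25,0,0,1]
    - [0,21,25,0,-0.5,0]
    - [0,0,20,0,0,0]
    - [0,0,0,0,0,0]

```text
clock: 3.78
position: [0.5078, 0.0228, 0.1518]
ee_rot: [0.278, 0.961, -0.001, -0.001]
ft_force: [-0.7, 0.4, -0.3]
grip_width: 0.472
```

Run:
```python
from workcell import manip
from h import *
o=manip.get_obs()
print(o['position'],delta(o,[.5068,.0232,.074],2.605))
I=manip.camera_info("wrist"); cv2.imwrite("pics/w2.png",manip.camera("wrist"))
```

```text
[0.50783612 0.02278678 0.15182041] (array([ 0.9, -0. , 77.8]), array([-0.1, -0.1, -1.6]))
```

View pics/w2.png

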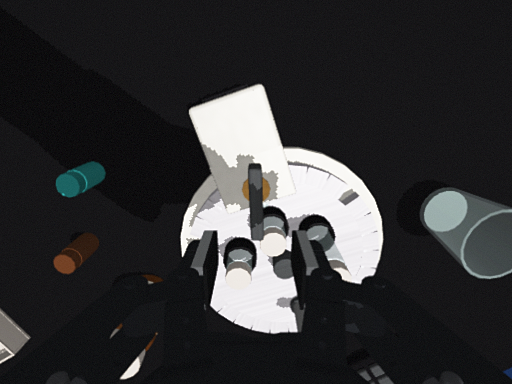

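The bar, from (255,165) to (256,240), is centred between the fingers and aligned. I'll descend.

Emit:
step_arm:
  motion:
    - [1,0,20,0,0,-0.8]
    - [0,0,20,0,0,-0.8]
    - [0,0,20,0,0,0]
    - [0,0,14,0,0,0]
    - [0,0,2,0,0,0]

```text
clock: 4.45
position: [0.5101, 0.0223, 0.0776]
ee_rot: [0.268, 0.964, -0.0, 0.002]
ft_force: [0.1, 0.2, 0.2]
grip_width: 0.469
```

Emit:
step_arm:
  motion:
    - [0,0,0,0,0,0]
    - [0,0,0,0,0,0]
    - [0,0,0,0,0,0]
    - [0,0,0,0,0,0]
    - [0,0,0,0,0,0]
  jaw: 0
  force: 100

```text
clock: 5.08
position: [0.5107, 0.0224, 0.079]
ee_rot: [0.268, 0.964, -0.0, 0.003]
ft_force: [-0.2, 0.3, -1.2]
grip_width: 0.09
```

Run:
```python
from workcell import manip
from h import *
o=manip.get_obs()
print(o['position'],o['grip_width'],o['ft_force'],o['torque'],delta(o,[*PIN,.074],2.605))
cv2.imwrite("pics/w3.png",manip.camera("wrist"))
```

```text
[0.51068401 0.02235953 0.07901391] 0.08963160425674195 [-0.22904865  0.30920064 -1.23385421] [0.09357581 0.06660666 0.05345084] (array([ 3.9, -2.2,  5. ]), array([ 0. ,  0.3, -0.3]))
```

View pics/w3.png

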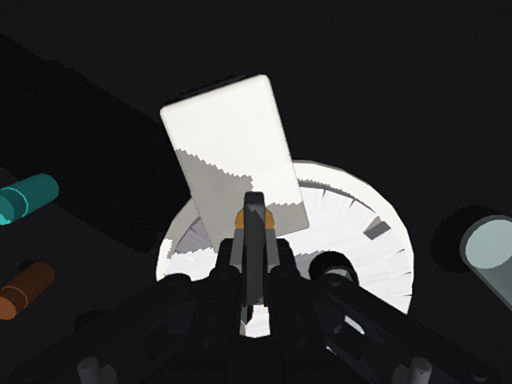

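Emit:
step_arm:
  motion:
    - [0,0,0,0,0,0]
    - [0,0,0,0,0,0]
    - [3,0,3,0,0,0]
    - [2,0,2,0,0,0]
    - [0,0,0,0,0,0]
  jaw: 30

```text
clock: 5.75
position: [0.5067, 0.0251, 0.074]
ee_rot: [0.268, 0.963, -0.0, 0.004]
ft_force: [-0.0, -0.7, 0.6]
grip_width: 0.351
```

Run:
```python
from workcell import manip
from h import *
o=manip.get_obs()
print(o['position'],o['grip_width'],o['ft_force'],delta(o,[*PIN,.076],2.605))
```

```text
[0.5066831  0.02510989 0.07400857] 0.35067552058426044 [-0.02688047 -0.66079677  0.55616258] (array([-1. , -2.5, -2. ]), array([ 0.1,  0.4, -0.3]))
```

Emit:
step_arm:
  motion:
    - [-1,0,-1,0,0,0]
    - [0,0,0,0,0,0]
    - [0,0,0,0,0,0]
    - [0,0,0,0,0,0]
  jaw: 0
  force: 110

```text
clock: 6.25
position: [0.5076, 0.0244, 0.0752]
ee_rot: [0.268, 0.963, -0.0, 0.003]
ft_force: [0.2, -0.3, -0.4]
grip_width: 0.089
```

Run:
```python
from workcell import manip
from h import *
o=manip.get_obs()
print(o['position'],o['grip_width'],o['ft_force'],o['torque'],delta(o,[*PIN,.076],2.605))
```

```text
[0.50756203 0.02439613 0.07515337] 0.0892864705573572 [ 0.15040495 -0.26316535 -0.42704131] [-0.00276996  0.10472532  0.07109234] (array([ 0.1, -2.3, -0.8]), array([ 0.1,  0.4, -0.3]))
```

Emit:
step_arm:
  motion:
    - [0,0,-2,0,0,0]
    - [0,0,-2,0,0,0]
    - [0,0,-2,0,0,0]
    - [0,0,0,0,0,0]

```text
clock: 6.75
position: [0.5072, 0.0243, 0.0803]
ee_rot: [0.268, 0.963, -0.0, 0.003]
ft_force: [3.9, 0.3, -10.3]
grip_width: 0.096
```

Emit:
step_arm:
  motion:
    - [0,0,-1.5,0,0,-5]
    - [0,0,-1.3,0,0,-6]
    - [0,0,-0.5,0,0,-6]
    - [0,0,-0.5,0,0,-6]

```text
clock: 7.25
position: [0.5069, 0.0245, 0.0826]
ee_rot: [0.065, 0.998, -0.0, 0.003]
ft_force: [4.9, 0.6, -10.6]
grip_width: 0.092
```

```bash
cat > st.py <<'E'
from workcell import manip
from h import *
o=manip.get_obs()
R=Ro.from_quat(o['ee_rot']).as_matrix(); y=np.arctan2(R[1,0],R[0,0])
tw=(y-YAW-np.pi+np.pi/2)%np.pi-np.pi/2
F=o['ft_force'];lift=(o['position'][2]-.0752)*1e3;g=-F[2]/2.2
print('pos',o['position'].round(4),'tilt',R[:2,2].round(3),'twist %.3f'%tw,'F',F.round(1),'T',o['torque'].round(2),'lift %.1f grip~%.1f sleeve~%.1f'%(lift,g,lift-g),'t',o['clock'],'q',o['joint_pos'].round(2))
E
python3 st.py
```

```text
pos [0.5069 0.0245 0.0826] tilt [ 0.006 -0.   ] twist 0.094 F [  4.9   0.6 -10.6] T [ 0.22 -1.27 -0.05] lift 7.4 grip~4.8 sleeve~2.5 t 7.25 q [ 0.64  0.34 -0.88  1.9   0.31  1.03  1.07]
```

Emit:
step_arm:
  motion:
    - [0,0,-2,0,0,-5]
    - [0,0,-2,0,0,-6]
    - [0,0,-1,0,0,-6]
    - [0,0,-0.5,0,0,-4]

```text
clock: 7.75
position: [0.5069, 0.0247, 0.0863]
ee_rot: [-0.124, 0.992, 0.001, 0.003]
ft_force: [5.0, 1.2, -12.8]
grip_width: 0.093
```

```bash
python3 st.py
```

```text
pos [0.5069 0.0247 0.0863] tilt [0.007 0.002] twist 0.473 F [  5.    1.2 -12.8] T [ 0.29 -1.16 -0.02] lift 11.1 grip~5.8 sleeve~5.3 t 7.75 q [ 0.7   0.36 -0.95  1.9   0.34  1.05  1.42]
```

Now I'll twist back, toward -0.48.

Emit:
step_arm:
  motion:
    - [0,0,-1.5,0,0,4]
    - [0,0,-1,0,0,6]
    - [0,0,-1,0,0,6]
    - [0,0,-0.8,0,0,6]
    - [0,0,-0.8,0,0,6]

```text
clock: 8.38
position: [0.5068, 0.0244, 0.0894]
ee_rot: [0.126, 0.992, 0.002, 0.003]
ft_force: [4.1, 1.2, -11.2]
grip_width: 0.094
```

```bash
python3 st.py
```

```text
pos [0.5068 0.0244 0.0894] tilt [0.007 0.004] twist -0.029 F [  4.1   1.2 -11.2] T [-0.08 -1.14 -0.03] lift 14.2 grip~5.1 sleeve~9.1 t 8.375 q [ 0.63  0.32 -0.87  1.9   0.28  1.04  0.96]
```

Emit:
step_arm:
  motion:
    - [0,0,-1.5,0,0,6]
    - [0,0,-1.2,0,0,6]
    - [0,0,-1,0,0,6]
    - [0,0,-0.8,0,0,5]

```text
clock: 8.88
position: [0.5065, 0.0241, 0.0922]
ee_rot: [0.328, 0.945, 0.003, 0.003]
ft_force: [3.3, -0.3, -11.5]
grip_width: 0.092
```

```bash
python3 st.py
python3 - <<'E'
from workcell import manip
import cv2
a=manip.camera("scene"); cv2.imwrite("pics/s4.png",cv2.resize(a[150:310,170:370],None,fx=3.7,fy=3.7,interpolation=cv2.INTER_CUBIC))
E
```

```text
pos [0.5065 0.0241 0.0922] tilt [0.007 0.004] twist -0.443 F [  3.3  -0.3 -11.5] T [-0.17 -1.2  -0.01] lift 17.0 grip~5.2 sleeve~11.8 t 8.875 q [ 0.58  0.3  -0.8   1.9   0.24  1.03  0.58]
```

View pics/s4.png

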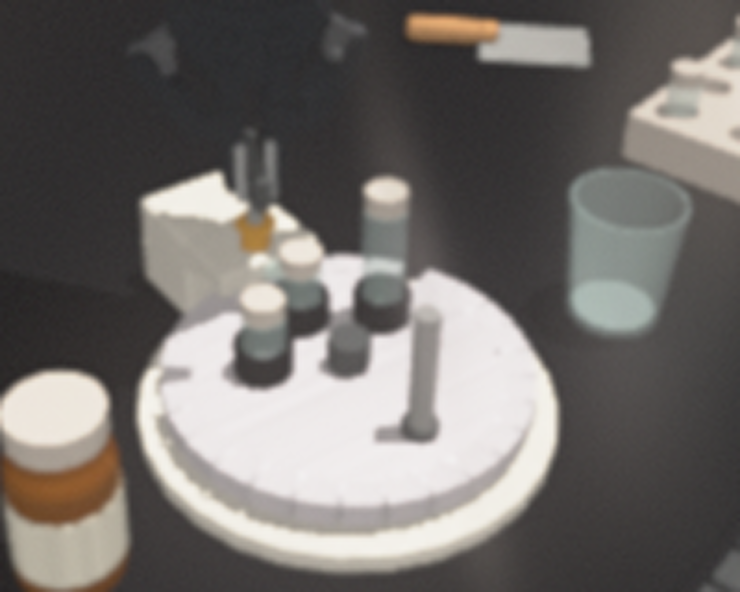

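The brass sleeve has visibly risen about 12 mm. I'll do a bit more for margin.

Emit:
step_arm:
  motion:
    - [0,0,-1,0,0,-5]
    - [0,0,-1,0,0,-6]
    - [0,0,-0.8,0,0,-6]
    - [0,0,-0.5,0,0,-6]

```text
clock: 9.43
position: [0.5071, 0.0241, 0.0948]
ee_rot: [0.126, 0.992, 0.003, 0.004]
ft_force: [3.1, 1.3, -11.4]
grip_width: 0.091
```

```bash
python3 st.py
```

```text
pos [0.5071 0.0241 0.0948] tilt [0.009 0.005] twist -0.029 F [  3.1   1.3 -11.4] T [ 0.13 -0.85 -0.13] lift 19.6 grip~5.2 sleeve~14.4 t 9.425 q [ 0.63  0.31 -0.87  1.9   0.27  1.05  0.97]
```

Emit:
step_arm:
  motion:
    - [0,0,2,0,0,0]
    - [0,0,2,0,0,0]
    - [0,0,0,0,0,0]

```text
clock: 9.8
position: [0.5073, 0.0242, 0.0909]
ee_rot: [0.127, 0.992, 0.003, 0.004]
ft_force: [0.9, -0.1, -3.5]
grip_width: 0.09
```

```bash
python3 st.py
```

```text
pos [0.5073 0.0242 0.0909] tilt [0.009 0.005] twist -0.031 F [ 0.9 -0.1 -3.5] T [-0.06 -0.17  0.04] lift 15.7 grip~1.6 sleeve~14.1 t 9.8 q [ 0.63  0.32 -0.86  1.9   0.28  1.04  0.97]
```

Emit:
step_arm:
  motion:
    - [0,0,0,0,0,0]
    - [0,0,0,0,0,0]
    - [0,0,0,0,0,0]
    - [0,0,-15,0,0,0]
    - [0,0,-25,0,0,0]
    - [0,0,-30,0,0,0]
    - [0,0,-30,0,0,0]
    - [0,0,0,0,0,0]
  jaw: 40

```text
clock: 10.8
position: [0.5071, 0.0248, 0.1993]
ee_rot: [0.127, 0.992, 0.003, 0.006]
ft_force: [-0.4, -0.7, 0.5]
grip_width: 0.471
```

```bash
python3 st.py
python3 - <<'E'
from workcell import manip
import cv2
a=manip.camera("scene"); cv2.imwrite("pics/s5.png",cv2.resize(a[150:310,170:370],None,fx=3.7,fy=3.7,interpolation=cv2.INTER_CUBIC))
cv2.imwrite("pics/w5.png",manip.camera("wrist"))
a=manip.camera("top"); cv2.imwrite("pics/t5.png",cv2.resize(a[115:280,195:335],None,fx=3.6,fy=3.6,interpolation=cv2.INTER_CUBIC))
E
```

```text
pos [0.5071 0.0248 0.1993] tilt [0.012 0.004] twist -0.031 F [-0.4 -0.7  0.5] T [ 0.04 -0.07  0.03] lift 124.1 grip~-0.2 sleeve~124.4 t 10.8 q [ 0.7   0.18 -0.91  1.78  0.15  1.24  1.07]
```

View pics/s5.png

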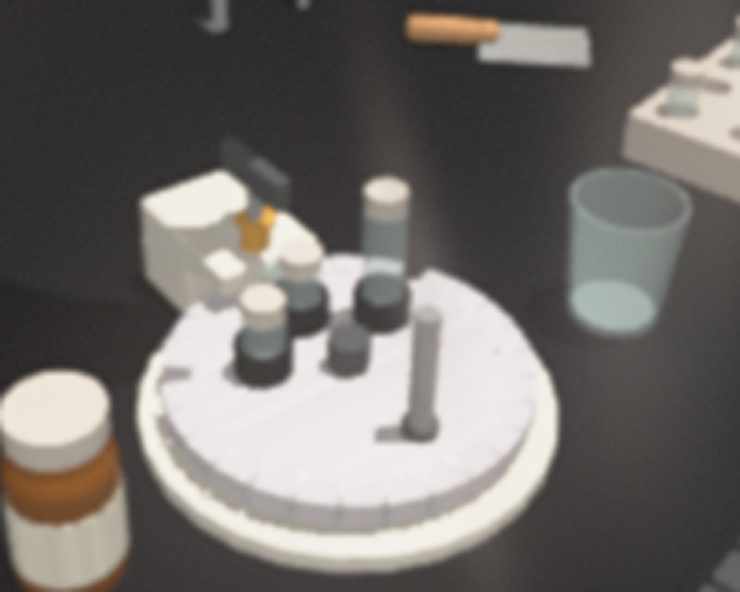

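View pics/w5.png

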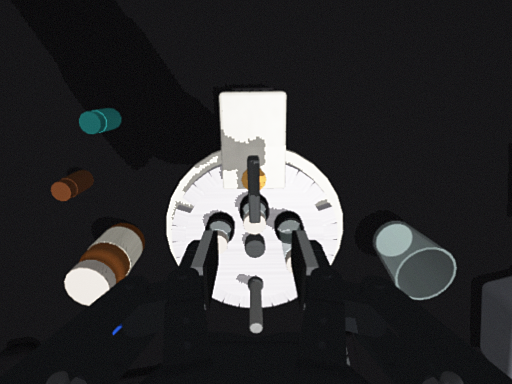

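View pics/t5.png

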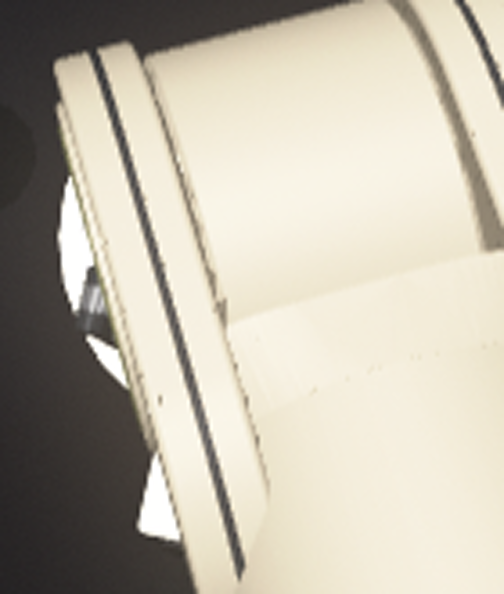

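Run:
```python
from workcell import manip
from h import *
S=manip.camera_info("scene")
# handle centre seen in scene: point along ray at nearest to pin axis
o,d=ray(S,(170+258/3.7,150+172/3.7)); P=np.array([.507,.024])
s=((P-o[:2])@d[:2])/(d[:2]@d[:2]); print('handle',o+s*d)
print(delta(manip.get_obs(),[*chg(.06,0),.199],np.pi+YAW))
```

```text
handle [0.50950073 0.02638525 0.10600853]
(array([-151.1,    3.1,   -1.9]), array([ 0.4,  0.3, -1.8]))
```

Emit:
step_arm:
  motion:
    - [-30,0,0,0.4,0.3,-1]
    - [-40,0,0,0,0,-0.8]
    - [-40,0,0,0,0,0]
    - [-38,3,0,0,0,0]
    - [0,0,0,0,0,0]

```text
clock: 11.58
position: [0.652, -0.0086, 0.1903]
ee_rot: [0.111, 0.994, -0.002, -0.004]
ft_force: [-0.6, 0.1, -0.4]
grip_width: 0.466
```

```bash
python3 st.py
python3 - <<'E'
from workcell import manip
from h import *
print(delta(manip.get_obs(),[*chg(.06,0),.068],np.pi+YAW))
cv2.imwrite("pics/w6.png",manip.camera("wrist"))
E
```

```text
pos [ 0.652  -0.0086  0.1903] tilt [-0.008 -0.002] twist 0.001 F [-0.6  0.1 -0.4] T [-0.01  0.08 -0.05] lift 115.1 grip~0.2 sleeve~114.9 t 11.575 q [ 0.51  0.55 -0.81  1.4   0.4   1.38  1.04]
(array([ -1.9,  -1.5, 122.3]), array([-0.2, -0.4,  0.1]))
```

View pics/w6.png

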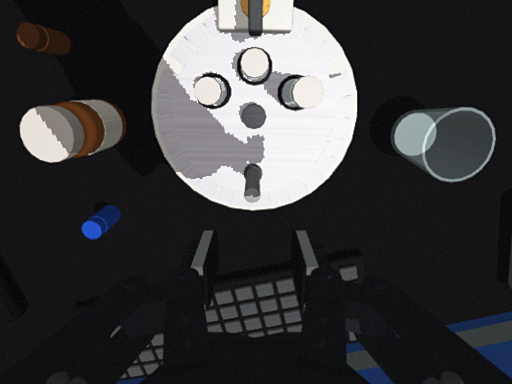

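The post, at (253,185), lies on the finger centre line (about 253). I'll descend and grip it lightly.

Emit:
step_arm:
  motion:
    - [-2,0,30,0,-0.3,0]
    - [0,0,30,0,0,0]
    - [0,0,30,0,0,0]
    - [0,0,25,0,0,0]
    - [0,0,4,0,0,0]

```text
clock: 12.25
position: [0.6475, -0.007, 0.068]
ee_rot: [0.109, 0.994, -0.002, -0.003]
ft_force: [-0.0, -0.2, 0.5]
grip_width: 0.47
```

Emit:
step_arm:
  motion:
    - [0,0,0,0,0,0]
    - [0,0,0,0,0,0]
    - [0,0,0,0,0,0]
    - [0,0,0,0,0,0]
  jaw: 0
  force: 25

```text
clock: 12.75
position: [0.6473, -0.0069, 0.0693]
ee_rot: [0.109, 0.994, -0.002, -0.002]
ft_force: [1.4, 1.2, -7.5]
grip_width: 0.159
```

```bash
python3 st.py
```

```text
pos [ 0.6473 -0.0069  0.0693] tilt [-0.005 -0.004] twist 0.006 F [ 1.4  1.2 -7.5] T [ 0.11 -0.43  0.02] lift -5.9 grip~3.4 sleeve~-9.3 t 12.75 q [ 0.49  0.64 -0.77  1.53  0.47  1.17  0.98]
```

Emit:
step_arm:
  motion:
    - [0.3,5.8,0,0,0,-6]
    - [0.3,5.8,0,0,0,-6]
    - [0.3,5.8,0,0,0,-6]
    - [0.3,5.8,0,0,0,-6]
    - [0,0,0,0,0,0]

```text
clock: 13.38
position: [0.6466, 0.0161, 0.0693]
ee_rot: [-0.105, 0.994, -0.002, -0.004]
ft_force: [0.9, 0.2, -6.6]
grip_width: 0.154
```

```bash
cat >> st.py <<'E'
d=o['position'][:2]-C; a=np.arctan2(d[1],d[0])-YAW; print('carousel angle by TCP %.3f r %.4f'%(a,np.hypot(*d)),'tool yaw rel %.3f'%((y-YAW-np.pi+np.pi)%(2*np.pi)-np.pi))
E
python3 st.py
```

```text
pos [0.6466 0.0161 0.0693] tilt [-0.007 -0.004] twist 0.435 F [ 0.9  0.2 -6.6] T [ 0.28 -0.27  0.05] lift -5.9 grip~3.0 sleeve~-8.9 t 13.375 q [ 0.51  0.67 -0.85  1.53  0.53  1.19  1.34]
carousel angle by TCP 0.477 r 0.0543 tool yaw rel 0.435
```

```bash
sed -i 's/^C=.*;YAW/C=np.array([.595,.0047]);YAW/' h.py; python3 st.py
```

```text
pos [0.6466 0.0161 0.0693] tilt [-0.007 -0.004] twist 0.435 F [ 0.9  0.2 -6.6] T [ 0.28 -0.27  0.05] lift -5.9 grip~3.0 sleeve~-8.9 t 13.375 q [ 0.51  0.67 -0.85  1.53  0.53  1.19  1.34]
carousel angle by TCP 0.442 r 0.0528 tool yaw rel 0.435
```

Emit:
step_arm:
  motion:
    - [0.3,5.8,0,0,0,-6]
    - [0.3,5.8,0,0,0,-6]
    - [0.3,5.8,0,0,0,-6]
    - [0.3,5.8,0,0,0,-6]
    - [0.2,4,0,0,0,-4]
    - [0,0,0,0,0,0]

```text
clock: 14.12
position: [0.6346, 0.0388, 0.0693]
ee_rot: [-0.341, 0.94, -0.001, -0.005]
ft_force: [0.5, 1.6, -7.4]
grip_width: 0.153
```

```bash
python3 st.py
```

```text
pos [0.6346 0.0388 0.0693] tilt [-0.008 -0.006] twist 0.920 F [ 0.5  1.6 -7.4] T [ 0.39 -0.18 -0.01] lift -5.9 grip~3.4 sleeve~-9.3 t 14.125 q [ 0.54  0.7  -0.95  1.56  0.59  1.21  1.75]
carousel angle by TCP 0.935 r 0.0522 tool yaw rel 0.920
```

Another 0.12 rad remains.

Emit:
step_arm:
  motion:
    - [0.2,4,0,0,0,-4]
    - [0.1,3,0,0,0,-3.3]
    - [0,0,0,0,0,0]

```text
clock: 14.5
position: [0.6302, 0.0432, 0.0693]
ee_rot: [-0.396, 0.918, -0.001, -0.004]
ft_force: [-0.7, 2.4, -7.2]
grip_width: 0.156
```

```bash
python3 st.py;  python3 - <<'E'
from workcell import manip
import cv2
a=manip.camera("scene"); cv2.imwrite("pics/s7.png",cv2.resize(a[150:310,170:370],None,fx=3.7,fy=3.7,interpolation=cv2.INTER_CUBIC))
cv2.imwrite("pics/w7.png",manip.camera("wrist"))
E
```

```text
pos [0.6302 0.0432 0.0693] tilt [-0.007 -0.005] twist 1.039 F [-0.7  2.4 -7.2] T [ 0.42 -0.07 -0.02] lift -5.9 grip~3.3 sleeve~-9.2 t 14.5 q [ 0.55  0.7  -0.98  1.57  0.61  1.21  1.85]
carousel angle by TCP 1.053 r 0.0522 tool yaw rel 1.039
```

View pics/s7.png

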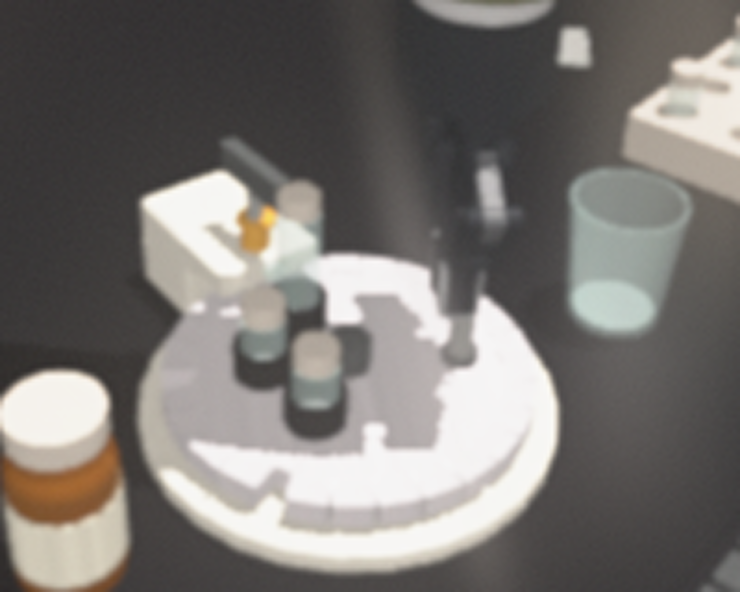

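View pics/w7.png

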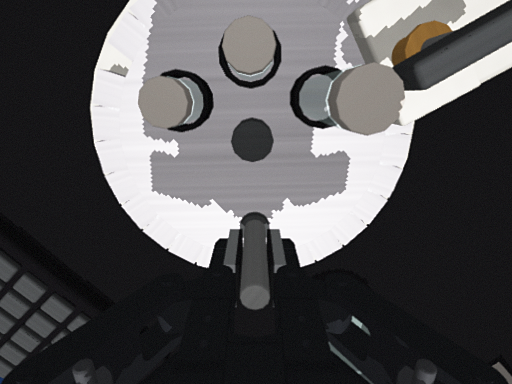

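The tall cell stands beside the pin, with its cap at (300,195) in the zoomed scene. I'll release, rise and rotate back.

Emit:
step_arm:
  motion:
    - [0,0,0,0,0,0]
    - [0,0,0,0,0,0]
    - [0,0,0,0,0,0]
    - [0,0,-20,0,0,0]
    - [0,0,-30,0,0,0]
    - [0,0,-30,0,0,0]
    - [0,0,-30,0,0,0]
  jaw: 40

```text
clock: 15.48
position: [0.632, 0.0432, 0.1874]
ee_rot: [-0.394, 0.919, -0.002, -0.003]
ft_force: [0.3, 0.2, 0.2]
grip_width: 0.468
```

Emit:
step_arm:
  motion:
    - [0,0,0,0,0,10]
    - [0,0,0,0,0,10]
    - [0,0,0,0,0,10]
    - [0,0,0,0,0,10]
    - [0,0,0,0,0,10]
    - [0,0,0,0,0,8]
  jaw: 0

```text
clock: 16.23
position: [0.6344, 0.0461, 0.2013]
ee_rot: [0.116, 0.993, -0.001, 0.005]
ft_force: [-0.1, 1.3, -0.1]
grip_width: -0.002
```

```bash
python3 st.py;  python3 - <<'E'
from workcell import manip
from h import *
print(delta(manip.get_obs(),[*chg(-.091,0),.17],np.pi+YAW), chg(-.09,0))
E
```

```text
pos [0.6344 0.0461 0.2013] tilt [ 0.009 -0.003] twist -0.008 F [-0.1  1.3 -0.1] T [0.03 0.04 0.02] lift 126.1 grip~0.1 sleeve~126.1 t 16.225 q [ 0.47  0.5  -0.86  1.44  0.39  1.36  0.94]
carousel angle by TCP 1.034 r 0.0572 tool yaw rel -0.008
(array([120.1, -50.1,  30.3]), array([-0.1,  0.5, -0.4])) [0.50724849 0.02469183]
```

Emit:
step_arm:
  motion:
    - [30,-12,0,0,0.5,0]
    - [30,-12,0,0,0,0]
    - [30,-12,0,0,0,0]
    - [30,-14,0,0,0,0]
    - [0,0,0,0,0,0]

```text
clock: 16.85
position: [0.5036, 0.0278, 0.2077]
ee_rot: [0.115, 0.993, -0.001, 0.004]
ft_force: [0.4, -0.3, 0.2]
grip_width: -0.001
```

```bash
python3 st.py;  python3 - <<'E'
from workcell import manip
from h import *
print(delta(manip.get_obs(),[*chg(-.091,0),.125],np.pi+YAW))
cv2.imwrite("pics/w8.png",manip.camera("wrist")); I=manip.camera_info("wrist")
print('expect tall',proj(I,[*chg(-.045,0),.117]),'pin',proj(I,[*chg(-.09,0),.115]),'notch in', proj(I,[*chg(.099*np.cos(2*np.pi/3-0),0),.03]))
a=manip.camera("scene"); cv2.imwrite("pics/s8.png",cv2.resize(a[150:310,170:370],None,fx=3.7,fy=3.7,interpolation=cv2.INTER_CUBIC))
E
```

```text
pos [0.5036 0.0278 0.2077] tilt [ 0.007 -0.002] twist -0.007 F [ 0.4 -0.3  0.2] T [-0.05 -0.02  0.07] lift 132.5 grip~-0.1 sleeve~132.6 t 16.85 q [ 0.74  0.18 -0.96  1.77  0.16  1.26  1.08]
carousel angle by TCP 3.118 r 0.0943 tool yaw rel -0.007
(array([-2.6, -2.2, 82.7]), array([-0. ,  0.4, -0.4]))
expect tall [251.58980593 239.16098185] pin [251.08624139 191.58311625] notch in [252.15083285 199.77820003]
```

View pics/w8.png

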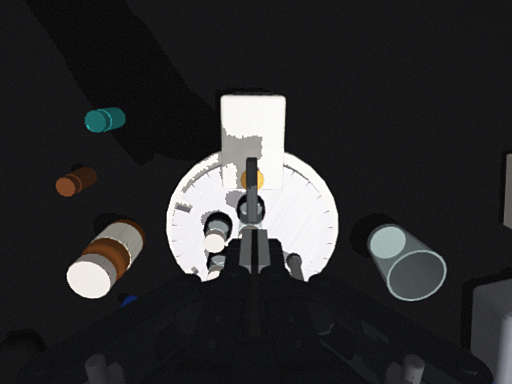

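View pics/s8.png

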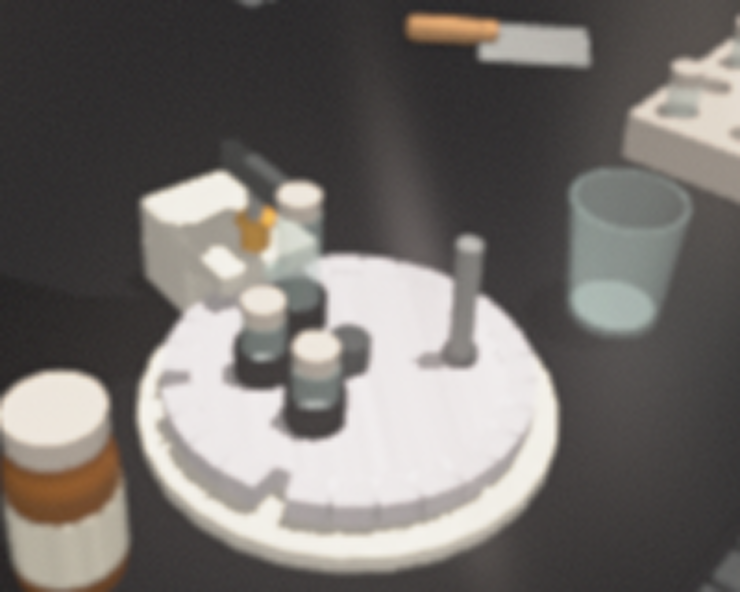

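The low cell cap in the left socket is at (262,302), the same pixel as the cap there before the turn. So the carousel is indexed by 60° within about 1 mm. Pressing the pin next.

Emit:
step_arm:
  motion:
    - [-3,-2,25,0,0.4,0]
    - [0,0,25,0,0,0]
    - [0,0,25,0,0,0]
    - [0,0,5,0,0,0]

```text
clock: 17.45
position: [0.5128, 0.0277, 0.1283]
ee_rot: [0.114, 0.993, 0.002, 0.003]
ft_force: [0.5, -0.1, 0.1]
grip_width: 0.001
```

```bash
python3 st.py;  python3 - <<'E'
from workcell import manip
from h import *
print(delta(manip.get_obs(),[*chg(-.091,0),.115],np.pi+YAW))
E
```

```text
pos [0.5128 0.0277 0.1283] tilt [0.006 0.004] twist -0.005 F [ 0.5 -0.1  0.1] T [0.06 0.01 0.02] lift 53.1 grip~-0.0 sleeve~53.1 t 17.45 q [ 0.68  0.3  -0.93  1.85  0.26  1.12  1.  ]
carousel angle by TCP 3.093 r 0.0854 tool yaw rel -0.005
(array([ 5.8, -4.2, 13.2]), array([ 0.3,  0.3, -0.3]))
```

Emit:
step_arm:
  motion:
    - [6,-4,2,0.3,0.3,0]
    - [0,0,5,0,0,0]
    - [0,0,4,0,0,0]
    - [0,0,3,0,0,0]

```text
clock: 17.95
position: [0.5076, 0.0257, 0.1159]
ee_rot: [0.114, 0.993, 0.0, 0.001]
ft_force: [0.7, -0.1, 0.1]
grip_width: -0.003
```

```bash
python3 st.py;  python3 - <<'E'
from workcell import manip
from h import *
print(delta(manip.get_obs(),[*chg(-.091,0),.110],np.pi+YAW))
E
```

```text
pos [0.5076 0.0257 0.1159] tilt [0.002 0.   ] twist -0.005 F [ 0.7 -0.1  0.1] T [-0.01  0.01 -0.04] lift 40.7 grip~-0.1 sleeve~40.8 t 17.95 q [ 0.68  0.3  -0.92  1.87  0.27  1.1   0.99]
carousel angle by TCP 3.130 r 0.0899 tool yaw rel -0.005
(array([ 1.1, -1. ,  5.9]), array([ 0. ,  0.1, -0.3]))
```

Emit:
step_arm:
  motion:
    - [1,-1,3,0,0,0]
    - [0,0,3,0,0,0]
    - [0,0,3,0,0,0]
    - [0,0,3,0,0,0]

```text
clock: 18.45
position: [0.5069, 0.0251, 0.1038]
ee_rot: [0.114, 0.993, 0.0, 0.002]
ft_force: [-0.5, 0.3, 2.1]
grip_width: -0.002
```

```bash
python3 st.py
```

```text
pos [0.5069 0.0251 0.1038] tilt [0.004 0.   ] twist -0.005 F [-0.5  0.3  2.1] T [ 0.05  0.03 -0.01] lift 28.6 grip~-1.0 sleeve~29.6 t 18.45 q [ 0.67  0.32 -0.92  1.88  0.29  1.07  0.98]
carousel angle by TCP 3.138 r 0.0904 tool yaw rel -0.005
```

Emit:
step_arm:
  motion:
    - [0,0,2,0,0,0]
    - [0,0,2,0,0,0]
    - [0,0,1.5,0,0,0]

```text
clock: 18.82
position: [0.5075, 0.0252, 0.0987]
ee_rot: [0.114, 0.993, 0.0, 0.002]
ft_force: [-4.2, -0.5, 18.5]
grip_width: -0.001
```

```bash
python3 st.py
```

```text
pos [0.5075 0.0252 0.0987] tilt [0.005 0.   ] twist -0.005 F [-4.2 -0.5 18.5] T [-0.04  0.89  0.04] lift 23.5 grip~-8.4 sleeve~31.9 t 18.825 q [ 0.66  0.33 -0.91  1.89  0.29  1.06  0.98]
carousel angle by TCP 3.135 r 0.0899 tool yaw rel -0.005
```

The press hit a firm stop at 18 N with the tip at about 99 mm, where the handle top sits when the pin is home (100 mm). I'll retreat and check.

Emit:
step_arm:
  motion:
    - [0,0,-15,0,0,0]
    - [0,0,-30,0,0,0]
    - [0,0,-30,0,0,0]
    - [0,0,-30,0,0,0]
    - [0,50,0,0,0,0]
    - [0,50,0,0,0,0]
    - [0,50,0,0,0,0]
    - [0,50,0,0,0,0]
    - [0,50,0,0,0,0]
    - [0,50,0,0,0,0]
    - [0,0,0,0,0,0]

```text
clock: 20.2
position: [0.5787, 0.323, 0.2121]
ee_rot: [0.118, 0.993, 0.0, 0.003]
ft_force: [0.4, -0.8, -0.3]
grip_width: 0.001
```

```bash
python3 st.py
python3 - <<'E'
from workcell import manip
from h import *
a=manip.camera("scene"); cv2.imwrite("pics/s9.png",cv2.resize(a[150:310,170:370],None,fx=3.7,fy=3.7,interpolation=cv2.INTER_CUBIC))
a=manip.camera("top"); cv2.imwrite("pics/t9.png",cv2.resize(a[115:280,195:335],None,fx=3.6,fy=3.6,interpolation=cv2.INTER_CUBIC))
E
```

```text
pos [0.5787 0.323  0.2121] tilt [ 0.006 -0.   ] twist -0.012 F [ 0.4 -0.8 -0.3] T [-0.07  0.04 -0.02] lift 136.9 grip~0.1 sleeve~136.8 t 20.2 q [ 0.04  0.59 -0.93  1.34  0.47  1.43  0.47]
carousel angle by TCP 1.846 r 0.3188 tool yaw rel -0.012
```

View pics/s9.png

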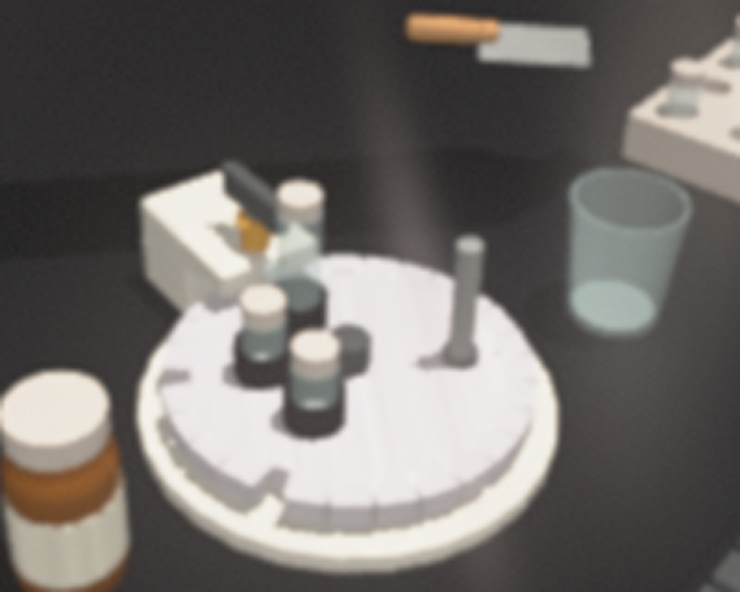

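View pics/t9.png

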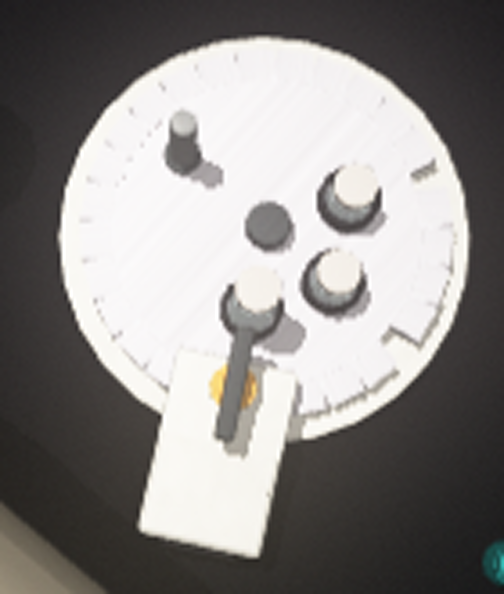

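Run:
```python
from workcell import manip
from h import *
S=manip.camera_info("scene");T=manip.camera_info("top")
for p in [(258,172),(254,197)]:
    o,d=ray(S,(170+p[0]/3.7,150+p[1]/3.7)); P=np.array([.507,.024]); s=((P-o[:2])@d[:2])/(d[:2]@d[:2]); print('handle',o+s*d)
t=onz(T,(195+258.5/3.6-.5,115+290.5/3.6-.5),.117)[:2]
C0=np.array([.594,.0025]); print('tall-reading mm',(t-(C0-.045*np.array([np.cos(YAW),np.sin(YAW)])))*1e3)
print('handin',manip.hand_in())
```

```text
handle [0.50950073 0.02638525 0.10600853]
handle [0.50774735 0.02471858 0.08971874]
tall-reading mm [-0.6099388  -0.53117842]
the job is handed in; nothing more can be done
handin None
```

I finished the job and handed it in at about 20 s of the 69 s limit. Handing in reports no verdict, so the results below are from my own checks.

- **Freeing the pin:** I gripped the T-handle and twisted it back and forth while pulling gently, with readings of 10–13 N. That is roughly 5–6 mm of spring draw, well under the 14.5 mm limit. The sleeve rose about 14 mm, and the handle centre then measured 106 mm, so the pin was clear of the carousel.
- **Turning the carousel:** I gripped the post and turned it +60° about the axis. In the picture, the low cell that came into the left socket sat at the same pixel as the cell that was there before.
- **Locking the pin:** I pressed the handle down with closed fingers until it met a firm stop at about 18 N. The fingertips were at 98.7 mm, and the handle top should be at 100 mm with the pin home. The handle centre then measured 89.7 mm against the 90 mm home height.
- **Final state:** The tall cell's cap measured about 1 mm from the reading place. In the last pictures all three cells and the beaker stand upright, and so does the jar. The arm is clear of everything.

**Disagreements:** Positions from the cameras and from the robot's grip differed by 2–3 mm, so I shifted the assumed carousel centre by about 2.4 mm partway through. My first grip was about 4 mm off centre on the handle, so I regripped before twisting. I could not see the pin tip, so its height is inferred from the handle.

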